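# Ring the counter bell and point out the red-tagged jar

### The arm

A 6-joint arm with a two-finger parallel gripper is mounted at the origin on the work surface. World frame = base frame: x ahead of the robot, y to its left, z up, the work surface at z = 0. Lengths are in m, angles in rad, forces in N, time in s.
With the tool pointing down it reaches from about 0.25 to 0.775 m from the base axis. Payload 4 kg.
Tool frame: the origin (TCP) lies on the centre line of the jaws, within the pads' length; the fingertips stand 8 mm ahead of it and the grasp point (between the pads) lies 11 mm behind it; z points along the fingers, y is the direction in which the jaws open and shut (so a half turn about z gives the same grasp; the last joint's range is limited). The gripper opens to 94 mm and grips with 3 to 60 N. Pads are 16 mm wide; open, the fingers measure 119 mm over their backs; the gripper's body (75 mm by 177 mm) begins 78 mm behind the grasp point.
Start: joints at [-1.226, 0.087, 1.371, -0, 1.684, -0.103], TCP at [0.238, -0.496, 0.214] pointing down, gripper open.
Joint ranges: [-3.1, 3.1], [-0.76, 2.03], [0.27, 2.55], [-1.08, 4.22], [0.17, 2.65], [-2.57, 2.57]. Speed limits (rad/s): [2.79, 2.79, 3.14, 3.14, 3.14, 3.14].

### API

Orientations are given as [roll, pitch, yaw] about the fixed x, y, z axes, in that order (R = Rz(yaw) Ry(pitch) Rx(roll)).
In Python, from bench import * gives the robot as it stands.
- The arm moves only by the tool step_arm, never from a script. Its argument "steps" is a list of rows, each an object of numbers: "jaw": the opening, from 0 (shut) to 1 (fully open); "tx", "ty", "tz": the shift along the tool's x, y, z in m; "ax", "ay", "az": the turn, a rotation vector about the tool's x, y, z in rad. In form: [{"jaw": .., "tx": .., "ty": .., "tz": .., "ax": .., "ay": .., "az": ..}, ...]. A call has 1 to 8 rows; each row is the pose to reach, as a shift and turn from the pose measured when the call began, along the tool's axes at that moment; what a row does not reach only later rows make up. A row lasts 1/10 s, in which the tool goes at most 50 mm and 8.59 degrees, less where a joint would pass 70% of its speed; a pose out of reach is approached as far as the arm can. A call with a gripper value outside its range is refused whole. The fingers move at their own pace and stop on an object; the grip force is fixed at half the most. Time passes only in rows, so rows that repeat a pose let the fingers close. It gives the time, the measured TCP pose, the force and the opening at its end, in the units of the state.
- get_obs(): the state, without advancing time (a new reading comes with each control period).
- snapshot(name): name is "side" or "top" or "wrist"; returns (picture, depth): 384x512x3 uint8, red, green, blue; 384x512 float32, m along the optical axis (not along the pixel's ray), 0 where there is no reading.
- camera_model(name): a dict with "intrinsics" (3x3 intrinsics, pixels), "k1" (the pictures are not rectified: a ray, as slopes to the right and down, at radius r is drawn at 1 + k1 r^2 times it, then the intrinsics apply), "origin" and "orientation" of the camera in the world. Camera axes: x right, y down, z forward; pixel columns grow to the right and rows downward; lengths in m; the calibration is good to about 2 mm. A picture is of the moment at which its call begins: read the wrist's pose just before it. camera_model takes no time and is no camera call; for the wrist camera it gives the pose at the moment of the call.
- close_job(): hands the job in, once; it reports no verdict.
Trained networks look in the newest picture that a camera, given by its name, has taken for a name from the list of things; names that differ only in an ending like _2 or _b are one class to them, and where a whole thing is asked for, a point or a joint stands for the part that bears it (a point fixed in the world has none). Each returns a list of dicts, best first, with "confidence" (0 to 1); they miss things now and then, are a little off and sometimes report something else, mostly with a low value. They report only what shows in the picture. A call takes as long as a camera call. They do not tell look-alikes from the thing itself.
- silhouettes(camera, query): "pixels" (384x512 bool, what is visible of it) and "rect" ([left, top, right, bottom] in pixels, round what is visible of it).
The state is a dict: "time": time; "joint_positions": joint angles; "qvel": joint speeds; "joint_torque": joint torques, N m; "tool_pos": TCP position; "ee_rot": TCP orientation; "wrist_force": force on the tool from outside, world axes, zero at the start; "wrist_torque": the same for the moment, N m; "width": finger opening in m.
Only numpy, scipy, OpenCV 4.12 (cv2) and the standard library are available. Lean on these libraries where they do the work, as an engineer would, in place of code of your own. Each camera call takes 0.05 s, during which the arm holds its last target. There are 200 camera calls.

### The job

A colleague has to collect the insulated jar with the red tag: call them by pressing the plunger of the counter bell down with the fingertips and letting it spring back, then point at the red tag from just above, fingertips about 2 cm over it without touching, and stay there for a good 2 seconds before drawing the hand up and well away. Touch none of the jars, do not point at the yellow- or blue-tagged ones, and leave everything else standing where it is.

Things in the scene. Friction and masses are not known exactly. Their poses are not given: they have to be found in the camera images.
- bell_top (a point): Top centre of the bell's plunger when not pressed, 62 mm above the bench. The counter bell is a brass dome of 84 mm diameter on a black base of 90 mm diameter, screwed to the bench; its black plunger is a cap of 22 mm diameter that stands 15 mm proud of the dome (the lower 8 mm of this is a thin stem). z up.
- bell_plunger (a joint): Travel of the bell's plunger: 0 at rest (up), 0.006 m fully down; the bell rings beyond 0.004 m. A spring drives it back; fully down takes about 5 N.
- jar_red_tag (a point): Top centre of the red tag, a flat disc of 44 mm diameter on the middle of the lid of one insulated jar, which is a loose upright cylinder of polished steel, 136 mm diameter over its black domed lid and 165 mm high to this point, about 0.9 kg, with a thin black carrying bail folded down round one side (it reaches 77 mm from the jar's axis). z up along the jar's axis.
- jar_yellow_tag (a point): The same point on an identical jar with a yellow tag (leave alone).
- jar_blue_tag (a point): The same point on an identical jar with a blue tag (leave alone).
- tumbler: Loose clear drinking glass, 68 mm diameter at the rim, 95 mm high, standing on the bench; origin at the centre of its underside (leave alone).
- till_roll: Loose white paper till roll standing on end, 56 mm diameter, 80 mm high; origin at the centre of its underside (leave alone).
Mind the look-alikes: they are no part of the job. What is meant by the part that bears bell_top is not orange, and is the smaller of those in its own colour. What is shaped like the part that bears jar_red_tag but turquoise is not meant.

How it is judged:
On the way, in this order (a step that is already met when the one before it is completed fails the run):
1. the bell's plunger is pressed down by the fingers (beyond 4 mm of its 6 mm) (value of joint bell_plunger above 0.004 m and contact force between the fingers and bell_plunger above 0.5 N), for 0.05 s.
2. the plunger has sprung back up (value of joint bell_plunger below 0.0015 m), for 0.1 s.
3. the fingers dwell 2 s just above the red tag: grasp point within 30 mm of its axis and 20 to 75 mm above it (fingertips some 1 to 55 mm above it) (horizontal distance between the grasp point and jar_red_tag below 0.03 m and z of the grasp point in the frame of jar_red_tag between 0.02 and 0.075 m), for 2 s.
At the end, for the whole second after the job is handed in: The bell's plunger is up again (under 1.5 mm), the hand is more than 12 cm from the red tag, the three jars are within 10 mm of where they stood, and the tumbler and till roll are upright and within 20 mm of where they stood (distance between the grasp point and jar_red_tag above 0.12 m and value of joint bell_plunger below 0.0015 m and distance of each of jar_red_tag, jar_yellow_tag, jar_blue_tag from where it was at the start of the episode below 0.01 m and distance of each of tumbler, till_roll from where it was at the start of the episode below 0.02 m and angle between each of tumbler, till_roll's own z axis and vertical below 0.2 rad); the robot touches nothing.
It fails at once if the robot touches a jar (contact force between any of the arm, the fingers and jar_red above 0.3 N or contact force between any of the arm, the fingers and jar_yellow above 0.3 N or contact force between any of the arm, the fingers and jar_blue above 0.3 N).
It fails at once if the fingers point at a wrong tag (grasp point within 30 mm of its axis and less than 75 mm above it) ((horizontal distance between the grasp point and jar_yellow_tag below 0.03 m and z of the grasp point in the frame of jar_yellow_tag below 0.075 m) or (horizontal distance between the grasp point and jar_blue_tag below 0.03 m and z of the grasp point in the frame of jar_blue_tag below 0.075 m)).
It fails at once if a jar, the tumbler or the till roll is moved or lifted (distance of any of jar_red_tag, jar_yellow_tag, jar_blue_tag from where it was at the start of the episode above 0.015 m or distance of any of tumbler, till_roll from where it was at the start of the episode above 0.03 m).
It also fails if it takes over 58 s, if anything falls off the work surface, if the arm or the gripper's body presses on something with over 40 N, if the wrist force passes 120 N, or if a joint passes its speed limit or range.

## Working session

There is one attempt and no reset: what is moved stays moved. The work goes in short steps, Python scripts to look and compute and a tool call to move; the robot and the scene stay as the last step left them, time stands still between calls to the robot, and variables do not carry over. Pictures are saved under pics/ and viewed, about 8 in all and at most 12, crops included, and the job is handed in when it is done.

Besides the shell and the picture viewer there is one more tool, called after "Call:" by a JSON object that holds its "method" and its "body". step_arm: Moves the arm, as the interface text tells. Its arguments: {"type":"object","properties":{"steps":{"type":"array"}},"required":["steps"]}

```bash
mkdir -p pics; cat > h.py <<'E'
from bench import *
import numpy as np, cv2
def world(cam,m,u,v,d):
    K=np.array(m['intrinsics']);x=(u-K[0,2])/K[0,0];y=(v-K[1,2])/K[1,1]
    a,b=x,y
    for _ in range(20):
        s=1+m['k1']*(a*a+b*b);a,b=x/s,y/s
    p=np.stack([a*d,b*d,d*np.ones_like(a)],-1)
    R=np.array(m['orientation'])
    if R.shape!=(3,3):
        from scipy.spatial.transform import Rotation as Ro
        R=Ro.from_euler('xyz',R).as_matrix()
    return p@R.T+np.array(m['origin'])
E
python3 - <<'E'
from h import *
ims=[]
for c in ['top','side','wrist']:
    m=camera_model(c);im,d=snapshot(c);ims.append(im)
    np.savez(c+'.npz',im=im,d=d)
    print(c,m)
    for q in ['bell_top','jar_red_tag','tumbler','till_roll']:
        for r in silhouettes(c,q):
            v,u=np.nonzero(r['pixels']&(d>0))
            if len(u)==0: continue
            w=world(c,m,u.astype(float),v.astype(float),d[v,u])
            zt=np.percentile(w[:,2],98); t=w[w[:,2]>zt-.01]
            col=im[v,u].mean(0).astype(int)
            print(q,round(r['confidence'],2),np.round(r['rect']),len(u),'med',np.median(w,0).round(3),'ztop',zt.round(3),'topc',t.mean(0).round(3),col)
for c,im in zip(['top','side','wrist'],ims):
    cv2.imwrite(f'pics/{c}0.png',cv2.resize(im[...,::-1],(768,576)))
print(get_obs())
E
```

```text
top {'intrinsics': array([[471.40276044,   0.        , 256.14537934],
       [  0.        , 471.40276044, 195.18854551],
       [  0.        ,   0.        ,   1.        ]]), 'k1': -0.1296612646594553, 'origin': array([ 0.44628514, -0.0413952 ,  1.41592845]), 'orientation': array([-3.06164344, -0.02765747, -1.56833127])}
bell_top 0.94 [332. 212. 363. 242.] 630 med [ 0.47  -0.345  0.039] ztop 0.064 topc [ 0.472 -0.351  0.062] [131 108  42]
bell_top 0.73 [380. 188. 410. 219.] 715 med [ 0.526 -0.484  0.036] ztop 0.064 topc [ 0.526 -0.494  0.063] [153  85  26]
bell_top 0.68 [150. 161. 205. 212.] 2243 med [0.568 0.133 0.156] ztop 0.167 topc [0.572 0.138 0.161] [53 55 38]
jar_red_tag 0.97 [257.  94. 307. 147.] 2195 med [ 0.745 -0.144  0.156] ztop 0.168 topc [ 0.756 -0.148  0.162] [ 32 113 110]
jar_red_tag 0.68 [259. 164. 309. 215.] 1998 med [ 0.56  -0.147  0.157] ztop 0.168 topc [ 0.564 -0.147  0.162] [49 35 35]
tumbler 0.76 [184. 242. 212. 263.] 453 med [0.392 0.096 0.03 ] ztop 0.098 topc [0.394 0.091 0.094] [119 126 126]
till_roll 0.93 [210. 105. 231. 132.] 391 med [0.779 0.024 0.079] zto
[... 1756 characters left out ...]
6 -0.511  0.005] [152  81  26]
{'time': 0.75, 'joint_positions': array([-1.22610954e+00,  8.71801235e-02,  1.37067473e+00, -9.01568819e-06,
        1.68357852e+00, -1.03081783e-01]), 'qvel': array([-0.00028759,  0.00066655,  0.00029337,  0.00068047, -0.00026737,
       -0.00022634]), 'joint_torque': array([ 3.72111617e-04, -3.39950895e+01, -3.02552426e+01,  7.18593202e-02,
        2.33320316e-02,  1.10008395e-05]), 'tool_pos': array([ 0.23813872, -0.49580894,  0.21352959]), 'ee_rot': array([3.14143514e+00, 2.53006301e-05, 4.47767552e-01]), 'wrist_force': array([ 0.18578025, -0.61593059, -0.17279027]), 'wrist_torque': array([-0.03718917,  0.04810951,  0.01317264]), 'width': 0.094071618508473}
```

View pics/top0.png

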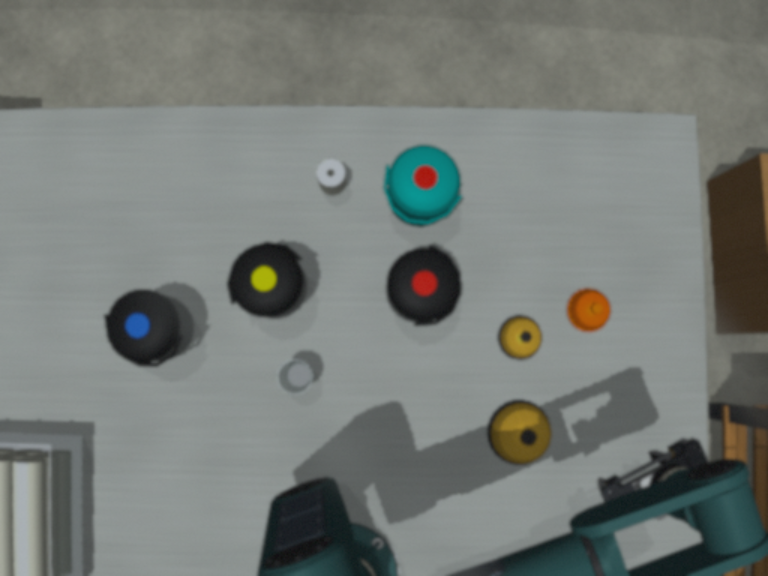

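View pics/side0.png

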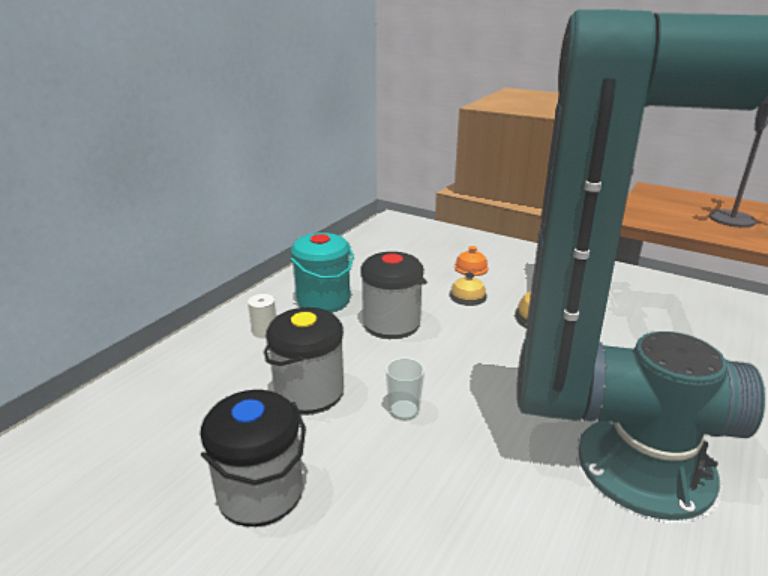

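The top view shows the target bell, the smaller brass one, with its plunger at about px (526,337). The red-tagged black jar is at (425,283). The orange bell, the larger brass bell and the turquoise jar are look-alikes. Next I'll locate the cap and the tag precisely in both views.

```bash
python3 - <<'E'
from h import *
for c,bx,tx in [('top',(340,215,362,236),(262,172,304,206)),('side',(303,178,324,192),(245,165,275,180))]:
    z=np.load(c+'.npz');im=z['im'].astype(int);d=z['d'];m=camera_model(c)
    for n,(l,t,r,b) in [('cap',bx),('tag',tx)]:
        s=im[t:b,l:r]
        k=(s.max(-1)<70) if n=='cap' else (s[...,0]>120)&(s[...,1]<70)
        v,u=np.nonzero(k);v=v+t;u=u+l
        w=world(c,m,u*1.,v*1.,d[v,u])
        # ray through centroid at known height
        uc,vc=np.array([u.mean()]),np.array([v.mean()])
        o=np.array(m['origin']);p=world(c,m,uc,vc,1.)[0]
        h=.062 if n=='cap' else .165
        q=o+(p-o)*(h-o[2])/(p-o)[2]
        print(c,n,len(u),uc,vc,'depth',np.median(w,0).round(4),'ray@h',q.round(4))
E
```

```text
top cap 21 [350.] [224.] depth [ 0.4723 -0.3513  0.063 ] ray@h [ 0.4723 -0.3511  0.062 ]
top tag 208 [282.5] [188.5] depth [ 0.5647 -0.146   0.1654] ray@h [ 0.5649 -0.1461  0.165 ]
side cap 6 [312.66666667] [183.66666667] depth [ 0.4684 -0.3391  0.0601] ray@h [ 0.4669 -0.3367  0.062 ]
side tag 25 [259.4] [171.76] depth [ 0.5716 -0.1417  0.164 ] ray@h [ 0.5683 -0.1383  0.165 ]
```

Call:
{"method": "step_arm", "body": {"steps": [{"jaw": 0, "tx": 0.045, "ty": -0.005, "tz": 0}, {"jaw": 0, "tx": 0.09, "ty": -0.01, "tz": 0}, {"jaw": 0, "tx": 0.135, "ty": -0.015, "tz": 0}, {"jaw": 0, "tx": 0.18, "ty": -0.02, "tz": 0}, {"jaw": 0, "tx": 0.22, "ty": -0.024, "tz": 0}, {"jaw": 0, "tx": 0.25, "ty": -0.027, "tz": 0.02}, {"jaw": 0, "tx": 0.274, "ty": -0.029, "tz": 0.04}, {"jaw": 0, "tx": 0.274, "ty": -0.029, "tz": 0.04}]}}

```text
invalid input
```

```bash
python3 - <<'E'
from h import *
o=get_obs();print(o['tool_pos'],o['ee_rot'],o['width'],o['wrist_force'],o['time'])
c='wrist';m=camera_model(c);im,d=snapshot(c);np.savez('w1.npz',im=im,d=d);print(m['origin'],m['orientation'])
import pickle;pickle.dump(m,open('w1.pkl','wb'))
cv2.imwrite('pics/w1.png',cv2.resize(im[...,::-1],(768,576)))
E
```

```text
[ 0.23813872 -0.49580894  0.21352959] [3.14143514e+00 2.53006301e-05 4.47767552e-01] 0.094071618508473 [ 0.18578025 -0.61593059 -0.17279027] 0.75
[ 0.30865978 -0.46214274  0.38490309] [ 2.86836859e+00 -3.41671872e-04 -1.12322060e+00]
```

View pics/w1.png

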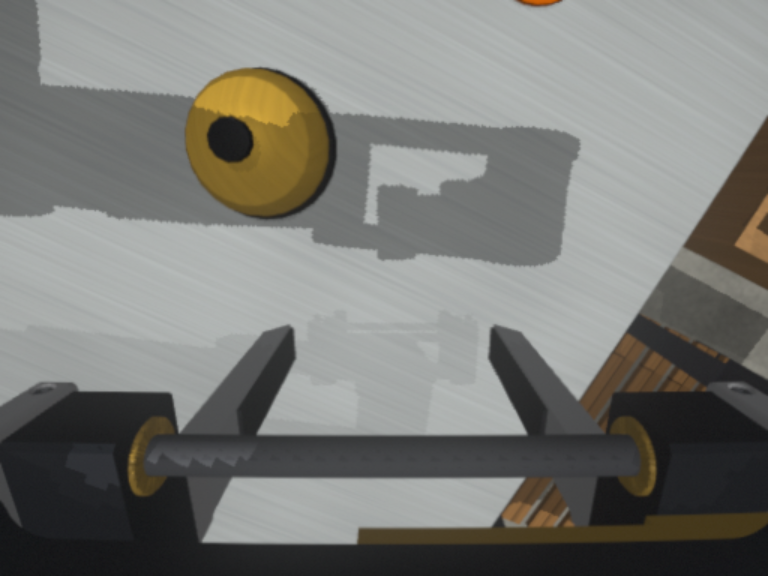

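The move was refused, so this is still the start view, with the larger look-alike bell at px (230,138). I'll resend it with every field filled in.

Call:
{"method": "step_arm", "body": {"steps": [{"jaw": 0, "tx": 0.045, "ty": -0.005, "tz": 0, "ax": 0, "ay": 0, "az": 0}, {"jaw": 0, "tx": 0.09, "ty": -0.01, "tz": 0, "ax": 0, "ay": 0, "az": 0}, {"jaw": 0, "tx": 0.135, "ty": -0.015, "tz": 0, "ax": 0, "ay": 0, "az": 0}, {"jaw": 0, "tx": 0.18, "ty": -0.02, "tz": 0, "ax": 0, "ay": 0, "az": 0}, {"jaw": 0, "tx": 0.22, "ty": -0.024, "tz": 0, "ax": 0, "ay": 0, "az": 0}, {"jaw": 0, "tx": 0.25, "ty": -0.027, "tz": 0.02, "ax": 0, "ay": 0, "az": 0}, {"jaw": 0, "tx": 0.274, "ty": -0.029, "tz": 0.04, "ax": 0, "ay": 0, "az": 0}, {"jaw": 0, "tx": 0.274, "ty": -0.029, "tz": 0.04, "ax": 0, "ay": 0, "az": 0}]}}

```text
time: 1.6
tool_pos: [0.4734, -0.3478, 0.1697]
ee_rot: [-3.135, 0.002, 0.452]
wrist_force: [-0.0, 0.2, 0.1]
width: 0.0334
```

```bash
python3 - <<'E'
from h import *
import pickle
o=get_obs();print(o['tool_pos'],o['ee_rot'],o['width'],o['qvel'].round(3),o['time'])
c='wrist';m=camera_model(c);im,d=snapshot(c);np.savez('w2.npz',im=im,d=d)
pickle.dump(m,open('w2.pkl','wb'));o=get_obs();print(o['tool_pos'],o['ee_rot'],o['width'])
cv2.imwrite('pics/w2.png',cv2.resize(im[...,::-1],(768,576)))
E
```

```text
[ 0.4734366  -0.3478464   0.16965861] [-3.13523034e+00  1.62256197e-03  4.52063868e-01] 0.033368018035416516 [-0.051 -0.032 -0.029 -0.041  0.034 -0.028] 1.6
[ 0.47262518 -0.34952602  0.17147044] [-3.13796024e+00  1.90198371e-03  4.50401453e-01] 0.029287701102610173
```

View pics/w2.png

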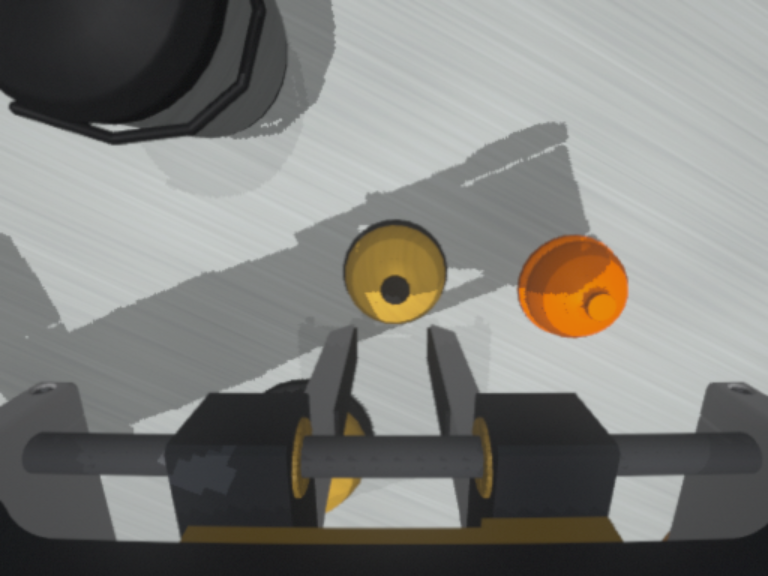

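The wrist view shows the small brass bell's cap at px (395,290), just ahead of the fingertips. I'll compute its position.

```bash
python3 - <<'E'
from h import *
import pickle
z=np.load('w2.npz');m=pickle.load(open('w2.pkl','rb'));im=z['im'].astype(int);d=z['d']
l,t,r,b=250,180,278,206
v,u=np.nonzero(im[t:b,l:r].max(-1)<75);v=v+t;u=u+l
w=world('w',m,u*1.,v*1.,d[v,u]);print(len(u),u.mean(),v.mean(),np.median(w,0).round(4),w.mean(0).round(4))
o=get_obs();print(o['tool_pos'],o['ee_rot'])
E
```

```text
260 263.00384615384615 192.63846153846154 [ 0.4722 -0.3506  0.0619] [ 0.4722 -0.3505  0.0631]
[ 0.47262518 -0.34952602  0.17147044] [-3.13796024e+00  1.90198371e-03  4.50401453e-01]
```

Call:
{"method": "step_arm", "body": {"steps": [{"jaw": 0, "tx": -0.001, "ty": 0.001, "tz": 0.03, "ax": 0, "ay": 0, "az": 0}, {"jaw": 0, "tx": -0.001, "ty": 0.001, "tz": 0.06, "ax": 0, "ay": 0, "az": 0}, {"jaw": 0, "tx": -0.001, "ty": 0.001, "tz": 0.08, "ax": 0, "ay": 0, "az": 0}, {"jaw": 0, "tx": -0.001, "ty": 0.001, "tz": 0.09, "ax": 0, "ay": 0, "az": 0}, {"jaw": 0, "tx": -0.001, "ty": 0.001, "tz": 0.09, "ax": 0, "ay": 0, "az": 0}, {"jaw": 0, "tx": -0.001, "ty": 0.001, "tz": 0.09, "ax": 0, "ay": 0, "az": 0}]}}

```text
time: 2.25
tool_pos: [0.4721, -0.3518, 0.0832]
ee_rot: [-3.14, 0.001, 0.45]
wrist_force: [-0.3, -0.4, 0.4]
width: 0.0005
```

Call:
{"method": "step_arm", "body": {"steps": [{"jaw": 0, "tx": 0, "ty": -0.001, "tz": 0.008, "ax": 0, "ay": 0, "az": 0}, {"jaw": 0, "tx": 0, "ty": -0.001, "tz": 0.014, "ax": 0, "ay": 0, "az": 0}, {"jaw": 0, "tx": 0, "ty": -0.001, "tz": 0.018, "ax": 0, "ay": 0, "az": 0}, {"jaw": 0, "tx": 0, "ty": -0.001, "tz": 0.018, "ax": 0, "ay": 0, "az": 0}, {"jaw": 0, "tx": 0, "ty": -0.001, "tz": 0.018, "ax": 0, "ay": 0, "az": 0}]}}

```text
time: 2.75
tool_pos: [0.4722, -0.3514, 0.0662]
ee_rot: [3.141, 0.001, 0.45]
wrist_force: [-0.4, -0.2, 2.7]
width: 0.0005
```

Call:
{"method": "step_arm", "body": {"steps": [{"jaw": 0, "tx": 0, "ty": 0, "tz": 0.002, "ax": 0, "ay": 0, "az": 0}, {"jaw": 0, "tx": 0, "ty": 0, "tz": 0.003, "ax": 0, "ay": 0, "az": 0}, {"jaw": 0, "tx": 0, "ty": 0, "tz": 0.003, "ax": 0, "ay": 0, "az": 0}, {"jaw": 0, "tx": 0, "ty": 0, "tz": 0.003, "ax": 0, "ay": 0, "az": 0}]}}

```text
time: 3.15
tool_pos: [0.4722, -0.3514, 0.0642]
ee_rot: [3.14, 0.001, 0.45]
wrist_force: [-0.7, 0.1, 6.6]
width: 0.0005
```

6.6 N exceeds the plunger's roughly 5 N, so it is fully down. Next: release, then rise above jar height.

Call:
{"method": "step_arm", "body": {"steps": [{"jaw": 0, "tx": 0, "ty": 0, "tz": -0.01, "ax": 0, "ay": 0, "az": 0}, {"jaw": 0, "tx": 0, "ty": 0, "tz": -0.04, "ax": 0, "ay": 0, "az": 0}, {"jaw": 0, "tx": 0, "ty": 0, "tz": -0.08, "ax": 0, "ay": 0, "az": 0}, {"jaw": 0, "tx": 0, "ty": 0, "tz": -0.12, "ax": 0, "ay": 0, "az": 0}, {"jaw": 0, "tx": 0, "ty": 0, "tz": -0.16, "ax": 0, "ay": 0, "az": 0}, {"jaw": 0, "tx": 0, "ty": 0, "tz": -0.2, "ax": 0, "ay": 0, "az": 0}, {"jaw": 0, "tx": 0, "ty": 0, "tz": -0.22, "ax": 0, "ay": 0, "az": 0}, {"jaw": 0, "tx": 0, "ty": 0, "tz": -0.22, "ax": 0, "ay": 0, "az": 0}]}}

```text
time: 3.95
tool_pos: [0.4731, -0.3517, 0.2884]
ee_rot: [3.134, -0.002, 0.45]
wrist_force: [0.2, -0.5, -0.2]
width: 0.0007
```

Call:
{"method": "step_arm", "body": {"steps": [{"jaw": 0, "tx": 0.03, "ty": -0.025, "tz": 0, "ax": 0, "ay": 0, "az": 0}, {"jaw": 0, "tx": 0.06, "ty": -0.05, "tz": 0, "ax": 0, "ay": 0, "az": 0}, {"jaw": 0, "tx": 0.09, "ty": -0.075, "tz": 0, "ax": 0, "ay": 0, "az": 0}, {"jaw": 0, "tx": 0.12, "ty": -0.1, "tz": 0, "ax": 0, "ay": 0, "az": 0}, {"jaw": 0, "tx": 0.15, "ty": -0.125, "tz": 0, "ax": 0, "ay": 0, "az": 0}, {"jaw": 0, "tx": 0.172, "ty": -0.145, "tz": 0, "ax": 0, "ay": 0, "az": 0}, {"jaw": 0, "tx": 0.172, "ty": -0.145, "tz": 0, "ax": 0, "ay": 0, "az": 0}, {"jaw": 0, "tx": 0.172, "ty": -0.145, "tz": 0, "ax": 0, "ay": 0, "az": 0}]}}

```text
time: 4.75
tool_pos: [0.5644, -0.1458, 0.2853]
ee_rot: [3.137, 0.001, 0.451]
wrist_force: [-0.5, -0.4, -0.1]
width: 0.0003
```

```bash
python3 - <<'E'
from h import *
c='wrist';m=camera_model(c);im,d=snapshot(c);o=get_obs();print(o['tool_pos'],o['ee_rot'])
s=im.astype(int);k=(s[...,0]>110)&(s[...,1]<70)&(s[...,2]<70)
n,L,st,_=cv2.connectedComponentsWithStats(k.astype(np.uint8))
for i in range(1,n):
    if st[i,4]<60: continue
    v,u=np.nonzero(L==i);w=world(c,m,u*1.,v*1.,d[v,u]);print(st[i],np.median(w,0).round(4))
cv2.imwrite('pics/w3.png',cv2.resize(im[...,::-1],(768,576)))
E
```

```text
[ 0.56424797 -0.1466467   0.28581058] [3.13594639e+00 4.34346229e-04 4.49810085e-01]
[ 326    0   44   41 1479] [ 0.7543 -0.1485  0.1652]
[ 241  169   38   37 1135] [ 0.5644 -0.1452  0.1651]
```

View pics/w3.png

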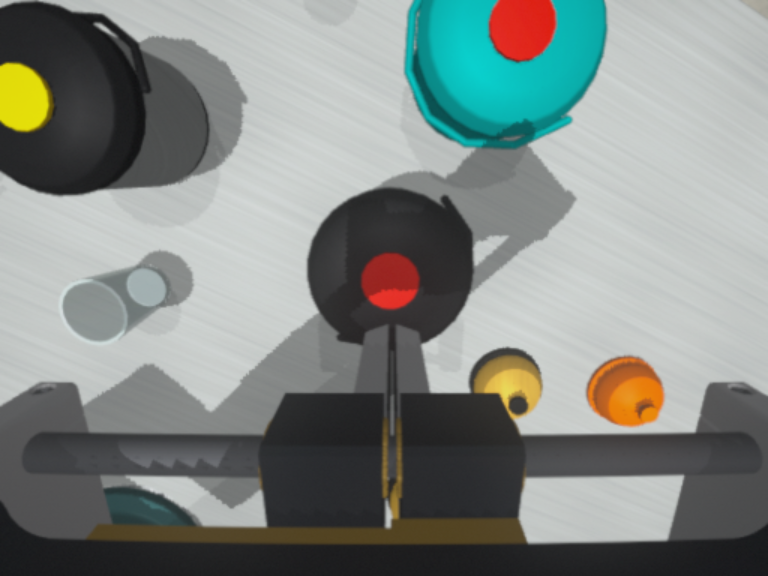

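The fingers are over the red tag at px (390,281) on the black jar, measured at z 0.165. I'll descend to a tip clearance of about 2 cm.

Call:
{"method": "step_arm", "body": {"steps": [{"jaw": 0, "tx": 0, "ty": -0.001, "tz": 0.025, "ax": 0, "ay": 0, "az": 0}, {"jaw": 0, "tx": 0, "ty": -0.001, "tz": 0.05, "ax": 0, "ay": 0, "az": 0}, {"jaw": 0, "tx": 0, "ty": -0.001, "tz": 0.07, "ax": 0, "ay": 0, "az": 0}, {"jaw": 0, "tx": 0, "ty": -0.001, "tz": 0.083, "ax": 0, "ay": 0, "az": 0}, {"jaw": 0, "tx": 0, "ty": -0.001, "tz": 0.091, "ax": 0, "ay": 0, "az": 0}, {"jaw": 0, "tx": 0, "ty": -0.001, "tz": 0.091, "ax": 0, "ay": 0, "az": 0}, {"jaw": 0, "tx": 0, "ty": -0.001, "tz": 0.091, "ax": 0, "ay": 0, "az": 0}, {"jaw": 0, "tx": 0, "ty": -0.001, "tz": 0.091, "ax": 0, "ay": 0, "az": 0}]}}

```text
time: 5.6
tool_pos: [0.5646, -0.1466, 0.1963]
ee_rot: [3.134, -0.001, 0.45]
wrist_force: [-0.1, -0.2, 0.3]
width: 0.0004
```

Call:
{"method": "step_arm", "body": {"steps": [{"jaw": 0, "tx": 0, "ty": 0, "tz": 0, "ax": 0, "ay": 0, "az": 0}, {"jaw": 0, "tx": 0, "ty": 0, "tz": 0, "ax": 0, "ay": 0, "az": 0}, {"jaw": 0, "tx": 0, "ty": 0, "tz": 0, "ax": 0, "ay": 0, "az": 0}, {"jaw": 0, "tx": 0, "ty": 0, "tz": 0, "ax": 0, "ay": 0, "az": 0}, {"jaw": 0, "tx": 0, "ty": 0, "tz": 0, "ax": 0, "ay": 0, "az": 0}, {"jaw": 0, "tx": 0, "ty": 0, "tz": 0, "ax": 0, "ay": 0, "az": 0}, {"jaw": 0, "tx": 0, "ty": 0, "tz": 0, "ax": 0, "ay": 0, "az": 0}, {"jaw": 0, "tx": 0, "ty": 0, "tz": 0, "ax": 0, "ay": 0, "az": 0}]}}

```text
time: 6.4
tool_pos: [0.5646, -0.1466, 0.1962]
ee_rot: [3.134, -0.001, 0.45]
wrist_force: [0.5, -0.1, 0.0]
width: 0.0004
```

Call:
{"method": "step_arm", "body": {"steps": [{"jaw": 0, "tx": 0, "ty": 0, "tz": 0, "ax": 0, "ay": 0, "az": 0}, {"jaw": 0, "tx": 0, "ty": 0, "tz": 0, "ax": 0, "ay": 0, "az": 0}, {"jaw": 0, "tx": 0, "ty": 0, "tz": 0, "ax": 0, "ay": 0, "az": 0}, {"jaw": 0, "tx": 0, "ty": 0, "tz": 0, "ax": 0, "ay": 0, "az": 0}, {"jaw": 0, "tx": 0, "ty": 0, "tz": 0, "ax": 0, "ay": 0, "az": 0}, {"jaw": 0, "tx": 0, "ty": 0, "tz": 0, "ax": 0, "ay": 0, "az": 0}, {"jaw": 0, "tx": 0, "ty": 0, "tz": 0, "ax": 0, "ay": 0, "az": 0}, {"jaw": 0, "tx": 0, "ty": 0, "tz": 0, "ax": 0, "ay": 0, "az": 0}]}}

```text
time: 7.2
tool_pos: [0.5646, -0.1466, 0.1962]
ee_rot: [3.134, -0.001, 0.45]
wrist_force: [-0.4, -0.8, 0.9]
width: 0.0004
```

Call:
{"method": "step_arm", "body": {"steps": [{"jaw": 0, "tx": 0, "ty": 0, "tz": 0, "ax": 0, "ay": 0, "az": 0}, {"jaw": 0, "tx": 0, "ty": 0, "tz": 0, "ax": 0, "ay": 0, "az": 0}, {"jaw": 0, "tx": 0, "ty": 0, "tz": 0, "ax": 0, "ay": 0, "az": 0}, {"jaw": 0, "tx": 0, "ty": 0, "tz": 0, "ax": 0, "ay": 0, "az": 0}, {"jaw": 0, "tx": 0, "ty": 0, "tz": 0, "ax": 0, "ay": 0, "az": 0}, {"jaw": 0, "tx": 0, "ty": 0, "tz": 0, "ax": 0, "ay": 0, "az": 0}, {"jaw": 0, "tx": 0, "ty": 0, "tz": 0, "ax": 0, "ay": 0, "az": 0}, {"jaw": 0, "tx": 0, "ty": 0, "tz": 0, "ax": 0, "ay": 0, "az": 0}]}}

```text
time: 8.0
tool_pos: [0.5646, -0.1466, 0.1962]
ee_rot: [3.134, -0.001, 0.45]
wrist_force: [0.6, -0.4, 0.1]
width: 0.0006
```

The dwell has lasted more than 2.4 s, so I'll draw straight up and then back.

Call:
{"method": "step_arm", "body": {"steps": [{"jaw": 0, "tx": 0, "ty": 0, "tz": -0.03, "ax": 0, "ay": 0, "az": 0}, {"jaw": 0, "tx": 0, "ty": 0, "tz": -0.07, "ax": 0, "ay": 0, "az": 0}, {"jaw": 0, "tx": 0, "ty": 0, "tz": -0.11, "ax": 0, "ay": 0, "az": 0}, {"jaw": 0, "tx": -0.02, "ty": 0.015, "tz": -0.13, "ax": 0, "ay": 0, "az": 0}, {"jaw": 0, "tx": -0.05, "ty": 0.04, "tz": -0.14, "ax": 0, "ay": 0, "az": 0}, {"jaw": 0, "tx": -0.08, "ty": 0.065, "tz": -0.14, "ax": 0, "ay": 0, "az": 0}, {"jaw": 0, "tx": -0.11, "ty": 0.09, "tz": -0.14, "ax": 0, "ay": 0, "az": 0}, {"jaw": 0, "tx": -0.14, "ty": 0.115, "tz": -0.14, "ax": 0, "ay": 0, "az": 0}]}}

```text
time: 8.8
tool_pos: [0.4872, -0.3114, 0.3372]
ee_rot: [3.134, -0.002, 0.45]
wrist_force: [0.7, 0.4, -1.0]
width: 0.0003
```

Call:
{"method": "step_arm", "body": {"steps": [{"jaw": 0, "tx": -0.03, "ty": 0.03, "tz": 0, "ax": 0, "ay": 0, "az": 0}, {"jaw": 0, "tx": -0.06, "ty": 0.06, "tz": 0, "ax": 0, "ay": 0, "az": 0}, {"jaw": 0, "tx": -0.08, "ty": 0.08, "tz": 0, "ax": 0, "ay": 0, "az": 0}, {"jaw": 0, "tx": -0.08, "ty": 0.08, "tz": 0, "ax": 0, "ay": 0, "az": 0}, {"jaw": 0, "tx": -0.08, "ty": 0.08, "tz": 0, "ax": 0, "ay": 0, "az": 0}, {"jaw": 0, "tx": -0.08, "ty": 0.08, "tz": 0, "ax": 0, "ay": 0, "az": 0}]}}

```text
time: 9.4
tool_pos: [0.4505, -0.4172, 0.338]
ee_rot: [3.134, -0.002, 0.451]
wrist_force: [-0.9, 0.5, -0.3]
width: 0.0006
```

```bash
python3 - <<'E'
from h import *
im,d=snapshot('top');cv2.imwrite('pics/top9.png',cv2.resize(im[...,::-1],(768,576)))
a=np.load('top.npz')['im']
for n,(l,t,r,b) in dict(red=(255,160,312,220),yel=(150,160,206,214),blue=(68,190,124,246),roll=(208,103,233,134),glass=(180,230,218,266)).items():
    A,B=[cv2.cvtColor(x[t:b,l:r],cv2.COLOR_RGB2GRAY).astype(np.float32) for x in (a,im)]
    print(n,cv2.phaseCorrelate(A,B),np.abs(A-B).mean())
m=camera_model('top');w=world('top',m,np.array([350.]),np.array([224.]),d[224,350]);print('cap',w)
o=get_obs();print(o['tool_pos'],o['wrist_force'],o['qvel'].round(3),o['time'])
E
```

```text
red ((-0.022625492181088447, -0.04756700879527287), 1.102213911347919) 5.523684
yel ((-0.023431089502714997, 0.04438085515793233), 1.050125946233302) 5.178571
blue ((-0.006037959364370238, -0.00940209325510466), 0.9889958084954156) 4.932398
roll ((0.5247998344563456, -0.10861850455853528), 0.9574007099866867) 9.587097
glass ((0.0670721109507717, 0.16327754509507741), 0.9461605959468418) 8.797515
cap [[ 0.47229285 -0.35072838  0.06380536]]
[ 0.45063652 -0.41699425  0.33820773] [-0.57969982  0.07852371  0.24251677] [ 0.009 -0.002  0.001 -0.002 -0.001 -0.001] 9.45
```

View pics/top9.png

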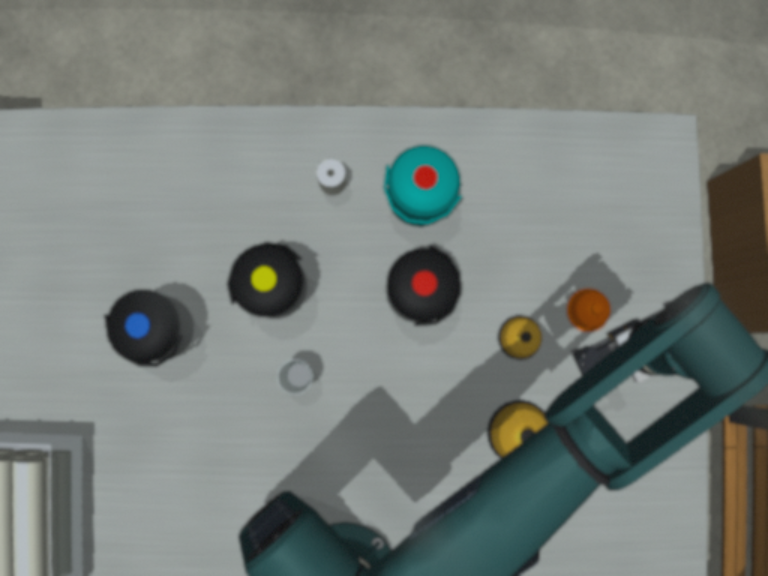

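The final top view shows everything where it was, the plunger up at px (526,337) and the hand well clear. I'm handing in.

```bash
python3 -c "
from bench import *
print(close_job())"
```

```text
the job is handed in; nothing more can be done
None
```

I rang the smaller brass bell, pointed at the red tag on the black-lidded jar, drew the hand away and handed the job in at about 9.5 s. No verdict is reported.

- **Bell:** I pressed the plunger down with the closed fingertips until the wrist read 6.6 N. That is above the 5 N for full travel, so it was at its stop. I then released it, and the last top view measured the cap at 63.8 mm, so it is up again.
- **Pointing:** The fingertips stayed about 23 mm above the red tag and 1–2 mm off its axis for over 2.4 s. No contact force showed beyond sensor noise of about 1 N.
- **End state:** The hand finished about 34 cm from the tag. Before-and-after top pictures showed the jars and tumbler shifted by less than 0.2 px. The till roll read 0.5 px (about 1.5 mm), probably noise, since nothing went near it.

**Checks that failed or disagreed:**
- The first move call was refused because fields were missing, so nothing moved and I resent it in full.
- The side camera placed the bell cap about 14 mm off, from only 6 pixels, and the tag about 8 mm off. I used the top and wrist views instead, which agreed within about 1 mm.

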